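Open one port of a light base and stand a bottle on it

TASK

One bottle is to be checked for particles over the light base. The shutter has been left between its stops: draw it further open, just until it clicks into its next stop, so that only the first light port is uncovered and the second stays covered. Then stand the shortest of the three bottles, the one with the broad cap, upright and centred on the uncovered port; set it down without dropping it and leave the other two bottles where they stand.

Things in the scene. Friction and masses are not known exactly. Their poses are not given: they have to be found in the camera images.
- light_base: fixed grey box with a flat deck, 130 mm (x) by 250 mm (y = -160 to +90 mm), deck top 45 mm above the bench; origin on the bench midway between its two ports, z up. The shutter opens along its -y. Guide rails at x = 43 to 57 mm on either side, tops 10 mm above the deck. A black detent housing on the +x rail at x = 58, y = -85 mm, top 24 mm above the deck
- port_first (a point): centre of the first light port's surface, flush with the deck: a round white window 52 mm across in a dark bezel, at x = 0, y = +35 mm of light_base. The shutter uncovers it first; it is at the end away from the tab
- port_second (a point): centre of the second light port, the same, 70 mm further along -y of light_base
- shutter (a joint): travel of the shutter plate along -y of light_base, m: 0 shut, grows as it opens, ends at 0.142. Click stops at 0, 0.070 (only the first port uncovered) and 0.140 (both). Starts between the first two. About 1 N of friction; a spring detent draws it into a stop from about 4 mm either side, 8 N to leave. At 0.070 the plate's edge is 33 mm from the first port's centre
- shutter_tab (a point): centre of the shutter's upright black grip tab: 12 mm thick along light_base's y (the sliding direction), 50 mm wide along x, 34 mm tall, from 6 to 40 mm above the deck, standing on the 90 x 172 x 5 mm steel plate (top 6 mm above the deck). At x = 0, y = -60 mm - travel of light_base. Beside it at x = 28 to 38 mm a notched strip stands 12 mm above the plate
- bottle_blue_cap_centre (a point): the bottle to move: the shortest of three, white, with a broad cap. 54 mm in diameter, 100 mm tall, plain body up to 80 mm, cap 41 mm across from 83 to 100 mm; about 0.15 kg; stands on the bench. The point is on its axis, 50 mm above its foot; z points to the cap
- bottle_blue_cap: the same bottle; origin at the centre of its foot
- bottle_amber_centre (a point): the brown bottle with a narrow cap, 56 mm in diameter and 118 mm tall, to be left alone; the point is half-way up
- bottle_wash_centre (a point): the tallest bottle, with a narrow cap, 62 mm in diameter and 150 mm tall, to be left alone; the point is half-way up
There are look-alikes about, which are no part of the job. Leave any yellow look-alike of the bottle_blue_cap alone.

How it is judged:
By the outcome, as a careful person would: the job done as asked, in the order asked, and still so for the second after the job is handed in, with the robot touching nothing.
It also fails if it takes over 58 s, if anything falls off the work surface, if the arm or the gripper's body presses on something with over 40 N, if the wrist force passes 120 N, or if a joint passes its speed limit or range.

ROBOT

A 7-joint arm with a two-finger parallel gripper is mounted at the origin on the work surface; the furniture and walls round the work are solid. World frame = base frame: x ahead of the robot, y to its left, z up, the work surface at z = 0. Lengths are in m, angles in rad, forces in N, time in s.
With the tool pointing down it reaches from about 0.35 to 0.9 m from the base axis. Payload 7.2 kg.
Tool frame: the origin (TCP) lies midway between the tips of the shut fingers; the grasp point (between the pads) lies 19 mm behind it; z points along the fingers, y is the line along which they close (so a half turn about z gives the same grasp; the last joint's range is limited). The gripper opens to 88 mm and grips with 3 to 60 N. Pads are 20 mm wide; open, the fingers measure 115 mm over their backs; the gripper's body (75 mm by 178 mm) begins 61 mm behind the grasp point.
Start: joints at [1.096, 0.411, -0.013, 1.596, 0.006, 1.134, -0.082], TCP at [0.247, -0.574, 0.223] pointing down, gripper open.
Joint ranges: [-2.95, 2.95], [-0.29, 1.99], [-1.47, 1.44], [0.14, 2.54], [-1.03, 4.17], [0.13, 1.85], [-2.86, 2.86]. Speed limits (rad/s): [2.39, 2.39, 3.01, 3.01, 3.14, 3.14, 3.14].

INTERFACE

Orientations are given as a unit quaternion [x, y, z, w].
In Python, from bench import * gives the robot as it stands.
- The arm moves only by the shell command python3 -m inch 'ROWS' [FORCE]. ROWS is a JSON object of lists of equal length, an entry for each row: "gripper": the closure in counts, from 0 (fully open) to 255 (shut); "xyz": the shift along the tool's x, y, z in m, a list of three; "spin": the turn about the tool's z in rad. A call has exactly 8 rows; each row shifts and turns the commanded pose from where the row before left it, along the tool's axes as they then stand; what a row does not reach is not made up. A row lasts 1/10 s, in which the tool goes at most 50 mm and 8.59 degrees, less where a joint would pass 70% of its speed; a pose out of reach is approached as far as the arm can. A call with a gripper value outside its range is refused whole. The fingers move at their own pace and stop on an object; FORCE is the grip in N (left out, the last holds). Time passes only in rows, so rows that do not move let the fingers close, or fill a call up. It gives the time, the measured TCP pose, the force, the opening and the grip force at its end, in the units of the state.
- get_state(): the state, without advancing time (a new reading comes with each control period).
- camera(name): name is "scene" or "top" or "wrist"; returns the picture (420x560x3 uint8, red, green, blue); there is no depth.
- camera_model(name): a dict with "camera_matrix" (3x3 intrinsics, pixels), "T" (4x4, takes a point from camera to world coordinates); the wrist camera has in their place "hand_eye" (4x4, takes a point from camera to tool coordinates, whose origin is the TCP and whose axes are the flange's). Camera axes: x right, y down, z forward; pixel columns grow to the right and rows downward; lengths in m; the calibration is good to about 2 mm. The wrist camera is an equidistant fisheye: a pixel r from the principal point sees the ray r / f radians off the axis. A picture is of the moment at which its call begins: read the wrist's pose just before it. camera_model takes no time and is no camera call.
- sign_off(): hands the job in; it is judged then, once.
The state is a dict: "time_s": time; "q": joint angles; "qd": joint speeds; "joint_torque": joint torques, N m; "tcp_pos": TCP position; "ee_rot": TCP orientation; "ft_force": force on the tool from outside, world axes, zero at the start; "torque": the same for the moment, N m; "grip_width": finger opening in m; "grip_force": force on a finger pad.
Only numpy, scipy, OpenCV 4.12 (cv2) and the standard library are available. Lean on these libraries where they do the work, as an engineer would, in place of code of your own. Each camera call takes 0.05 s, during which the arm holds its last target. There are 200 camera calls.

## Working session

There is one attempt and no reset: what is moved stays moved. The work goes in short steps, Python scripts to look and compute and a shell command to move; the robot and the scene stay as the last step left them, time stands still between calls to the robot, and variables do not carry over. Pictures are saved under pics/ and viewed, at most 14 in all, crops included, and the job is handed in when it is done.

```bash
mkdir -p pics
python3 - <<'E'
from bench import *
import cv2,numpy as np
s=get_state();print(s['time_s'],s['tcp_pos'],s['ee_rot'],s['grip_width'],s['ft_force'])
for n in("scene","top"):
    cv2.imwrite(f'pics/{n}0.png',camera(n)[:,:,::-1]);m=camera_model(n);print(n,np.round(m['camera_matrix'],1).tolist(),np.round(m['T'],4).tolist())
print(camera_model('wrist'))
E
```

```text
0.0 [ 0.24704894 -0.57355091  0.22182233] [ 9.79387883e-01  2.01986999e-01 -2.05491399e-04 -7.64192346e-04] 0.08788184338031364 [ 0.63338349 -0.45963138 -0.65015153]
scene [[410.5, 0.0, 277.9], [0.0, 410.5, 210.4], [0.0, 0.0, 1.0]] [[-0.5481, -0.353, 0.7582, -0.3001], [-0.8363, 0.2184, -0.5029, 0.582], [0.0119, -0.9098, -0.4149, 0.4735], [0.0, 0.0, 0.0, 1.0]]
top [[481.9, 0.0, 282.9], [0.0, 481.9, 204.4], [0.0, 0.0, 1.0]] [[-0.0262, -0.9831, 0.181, 0.2057], [-0.9996, 0.0271, 0.0025, 0.0965], [-0.0074, -0.1809, -0.9835, 1.1047], [0.0, 0.0, 0.0, 1.0]]
{'camera_matrix': array([[325.1922621 ,   0.        , 279.93824582],
       [  0.        , 325.1922621 , 209.5831144 ],
       [  0.        ,   0.        ,   1.        ]]), 'hand_eye': array([[ 5.47361156e-04, -9.60602840e-01, -2.77924242e-01,
         7.64791409e-02],
       [ 9.99999846e-01,  5.49943535e-04,  6.86652937e-05,
         3.26230038e-04],
       [ 8.68825639e-05, -2.77924236e-01,  9.60602994e-01,
        -1.61913149e-01],
       [ 0.00000000e+00,  0.00000000e+00,  0.00000000e+00,
         1.00000000e+00]])}
```

View pics/scene0.png

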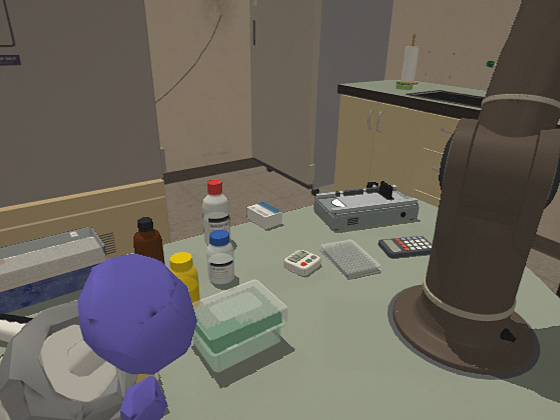

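View pics/top0.png

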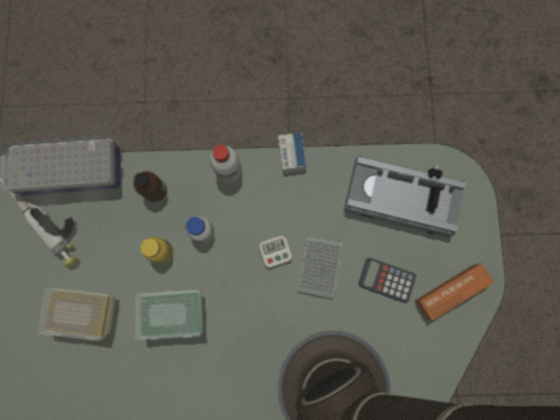

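The scene view shows wash (red cap), amber, yellow look-alike and the white blue-cap bottle. In the top view the candidates are blue cap (197,229), yellow (155,250), amber (150,186) and red-capped wash (225,160). The white short bottle with the broad blue cap at (197,229) fits; yellow is the look-alike to leave. The light base is at about (405,197), with the port at (375,187) and the tab at (433,195).

```bash
cat > h.py <<'E'
import cv2,numpy as np
from bench import *
def ray(n,px,z):
    m=camera_model(n);K=m['camera_matrix'];T=m['T']
    d=T[:3,:3]@np.linalg.inv(K)@np.array([px[0],px[1],1.]);o=T[:3,3]
    return o+d*(z-o[2])/d[2]
def wray(px,z,st):
    from scipy.spatial.transform import Rotation as R
    m=camera_model('wrist');K=m['camera_matrix'];H=m['hand_eye']
    v=(np.array(px)-K[:2,2])/K[0,0];r=np.hypot(*v)
    d=np.r_[v/max(r,1e-9)*np.sin(r),np.cos(r)]
    Q=R.from_quat(st['ee_rot']).as_matrix()
    o=Q@H[:3,3]+np.array(st['tcp_pos']);d=Q@H[:3,:3]@d
    return o+d*(z-o[2])/d[2]
def blob(mask):
    n,l,s,c=cv2.connectedComponentsWithStats(mask.astype(np.uint8))
    return sorted([(int(s[i,4]),c[i].round(1).tolist(),s[i,:4].tolist()) for i in range(1,n)],reverse=True)[:4]
E
python3 - <<'E'
from h import *
for n in('top','scene'):
    im=cv2.imread(f'pics/{n}0.png');h=cv2.cvtColor(im,cv2.COLOR_BGR2HSV)
    b=blob((h[...,0]>105)&(h[...,0]<125)&(h[...,1]>150)&(h[...,2]>60));print(n,b)
    if n=='top':
        for x in b[:3]: print(ray('top',x[1],.1))
    else:
        for x in b[:3]: print(ray('scene',x[1],.0915))
im=cv2.imread('pics/top0.png')
a=cv2.resize(im[145:245,335:475],None,fx=5,fy=5,interpolation=cv2.INTER_CUBIC)
b=cv2.resize(im[195:255,135:225],None,fx=3,fy=3,interpolation=cv2.INTER_CUBIC)
a=cv2.convertScaleAbs(a,alpha=1.5); 
cv2.imwrite('pics/crop.png',a); 
sc=cv2.imread('pics/scene0.png')
c=cv2.resize(sc[165:310,120:290],None,fx=3,fy=3); cv2.imwrite('pics/crop2.png',c)
s=get_state()
cv2.imwrite('pics/w0.png',camera('wrist')[:,:,::-1])
E
```

```text
top [(1, [194.0, 228.0], [194, 228, 1, 1]), (1, [189.0, 223.0], [189, 223, 1, 1])]
[0.34540396 0.287423   0.1       ]
[0.35631912 0.29805229 0.1       ]
scene [(261, [219.0, 237.5], [210, 230, 19, 16]), (11, [25.4, 303.9], [24, 303, 4, 3]), (8, [25.9, 289.6], [24, 289, 5, 2]), (6, [29.5, 285.2], [28, 284, 4, 3])]
[0.35174127 0.28675733 0.0915    ]
[0.31575979 0.61915095 0.0915    ]
[0.35585102 0.6156083  0.0915    ]
```

View pics/crop.png

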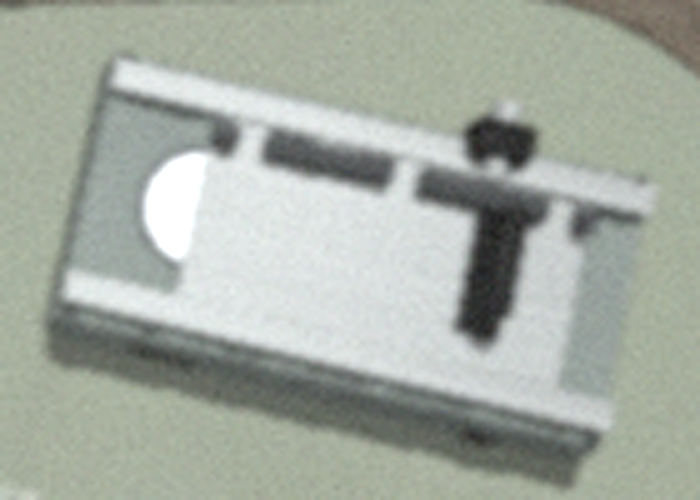

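View pics/w0.png

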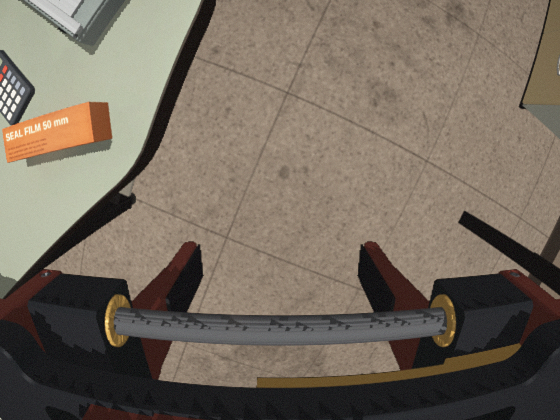

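View pics/crop2.png

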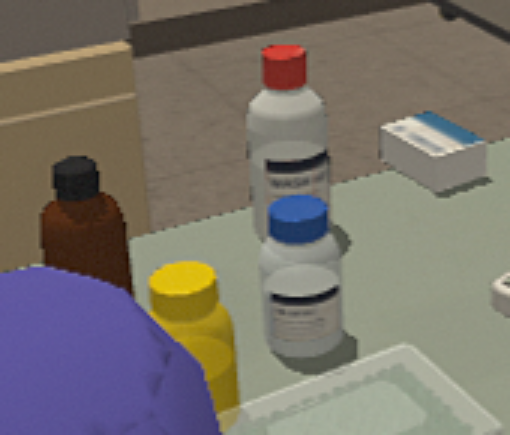

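The top crop shows the base with rail-top corners at crop (115,58), (655,180), (605,430), (62,300), the port half uncovered up to about x=205, and the tab around (487,270). The scene crop confirms the white bottle with the broad blue cap, with yellow in front of it and amber and red-capped wash behind. The wrist view shows only the bench edge and floor.

```bash
cat >> h.py <<'E'
from scipy.spatial.transform import Rotation as R
def go(p,yaw_y):
    """needed shift in tool axes, and spin; yaw_y = world angle of tool y line wanted"""
    s=get_state();Q=R.from_quat(s['ee_rot']).as_matrix();d=Q.T@(np.array(p)-s['tcp_pos'])
    a=np.arctan2(Q[1,1],Q[0,1]);e=(yaw_y-a+np.pi/2)%np.pi-np.pi/2  # ccw in world; tool z down -> negative spin
    print('t',s['time_s'],'tcp',s['tcp_pos'].round(4),'toolx',Q[:,0].round(3),'tooly',Q[:,1].round(3),'shift',d.round(4),'spin',round(-e,4),'q',np.round(s['q'],2))
E
python3 - <<'E'
from h import *
c=np.array([(115,58),(655,180),(605,430),(62,300)])/5+[335,145]
W=np.array([ray('top',p,.055) for p in c])[:,:2]
L=np.array([(.057,.09),(.057,-.16),(-.057,-.16),(-.057,.09)])
rot,_=R.align_vectors(np.c_[W-W.mean(0),np.zeros(4)],np.c_[L-L.mean(0),np.zeros(4)])
M=rot.as_matrix()[:2,:2];o=W.mean(0)-M@L.mean(0)
yaw=np.arctan2(M[1,0],M[0,0]);print('yaw',yaw,'o',o,'res',(W-(L@M.T+o)).round(4).tolist())
f=lambda p:M.T@(p[:2]-o)
print('port vis edge',f(ray('top',np.array([143,205])/5+[335,145],.045)),f(ray('top',np.array([200,210])/5+[335,145],.051)))
print('tab mid',f(ray('top',np.array([488,260])/5+[335,145],.085)),f(ray('top',np.array([488,260])/5+[335,145],.07)))
for n,px,z in(('blue',(195,226.5),.1),('yel',(151,248),.1),('amb',(146,181),.118),('wash',(221,153),.15)): print(n,ray('top',px,z).round(3))
tab=o+M@[0,-.098];print('tab',tab,'port',o+M@[0,.035])
go([*tab,.2],yaw+np.pi/2)
E
```

```text
yaw -0.26525848597049806 o [ 0.42614507 -0.14221682] res [[-0.0009, -0.0025], [0.0016, 0.0015], [0.0003, 0.004], [-0.001, -0.003]]
port vis edge [-0.00407078  0.05995141] [-0.00185995  0.03537875]
tab mid [-0.00314147 -0.08502883] [ 0.00086222 -0.08881875]
blue [0.349 0.285 0.1  ]
yel [0.306 0.377 0.1  ]
amb [0.445 0.386 0.118]
wash [0.492 0.223 0.15 ]
tab [ 0.40045351 -0.23678925] port [ 0.43532062 -0.10844096]
t 0.15 tcp [ 0.2471 -0.5737  0.222 ] toolx [ 0.918  0.396 -0.   ] tooly [ 0.396 -0.918 -0.001] shift [ 0.2741 -0.2487  0.0223] spin 0.672 q [ 1.1   0.41 -0.01  1.6   0.01  1.13 -0.08]
```

```bash
python3 -m inch '{"gripper":[0,0,0,0,0,0,0,0],"xyz":[[0.022,-0.04,0],[0.022,-0.04,0],[0.022,-0.04,0],[0.022,-0.04,0],[0.022,-0.04,0],[0.022,-0.04,0],[0.022,-0.04,0],[0.022,-0.04,0]],"spin":[0.084,0.084,0.084,0.084,0.084,0.084,0.084,0.084]}' 20
python3 - <<'E'
from h import *
s=get_state();cv2.imwrite('pics/w1.png',camera('wrist')[:,:,::-1])
import json;json.dump({k:list(map(float,s[k])) for k in('tcp_pos','ee_rot')},open('w1.json','w'))
go([.4005,-.2368,.2],-.265+np.pi/2)
E
```

```text
time_s: 0.95
tcp_pos: [0.3838, -0.2407, 0.2229]
ee_rot: [0.991, -0.134, 0.0, 0.0]
ft_force: [1.3, -0.9, 1.6]
grip_width: 0.088
grip_force: 0.0
t 1.0 tcp [ 0.389  -0.2344  0.223 ] toolx [ 0.964 -0.267  0.002] tooly [-0.267 -0.964 -0.003] shift [ 0.0116 -0.0007  0.0231] spin -0.0048 q [ 0.59  0.13 -0.17  1.98  0.02  1.03 -1.43]
```

View pics/w1.png

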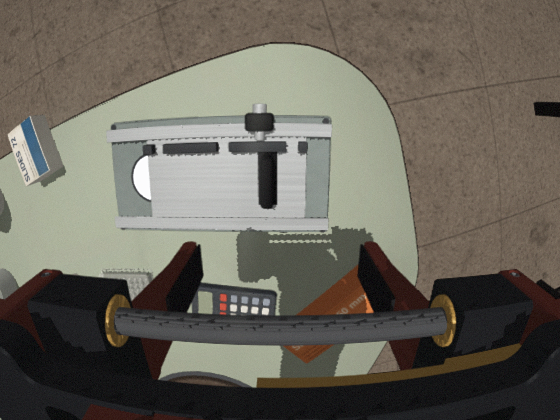

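The wrist view shows the whole base square to the image: tab at (267,180), plate edge at x≈152, port's visible part (143,177), housing at (259,120). A fresh settled frame will give the measurements.

Run:
```python
from h import *
s=get_state();im=camera('wrist')[:,:,::-1].copy();cv2.imwrite('pics/w2.png',im)
print(s['tcp_pos'],s['ee_rot'])
g=im.max(2).astype(int)
sub=np.zeros_like(g,bool);sub[100:240,90:350]=1
print('dark',blob((g<45)&sub)); print('white',blob((im.min(2)>=245)&sub))
print('row210',g[205,95:345:1].tolist())
print('row225 tab',g[185,240:300].tolist())
a=cv2.resize(im[95:245,90:350],None,fx=3,fy=3,interpolation=cv2.INTER_CUBIC);cv2.imwrite('pics/c2.png',a)
```

```text
[ 0.38901529 -0.23443169  0.22303559] [ 0.99091502 -0.13447659  0.00132768 -0.00130993]
dark [(934, [275.0, 182.3], [266, 155, 19, 57]), (231, [273.4, 125.8], [262, 117, 20, 17]), (27, [160.0, 151.9], [159, 148, 4, 9]), (10, [224.3, 149.8], [224, 146, 2, 8])]
white [(498, [149.0, 180.3], [140, 159, 18, 43])]
row210 [180, 178, 177, 177, 178, 181, 177, 179, 185, 179, 180, 180, 181, 181, 178, 177, 179, 180, 182, 185, 181, 184, 181, 184, 180, 184, 180, 179, 150, 140, 139, 137, 140, 138, 142, 140, 144, 140, 138, 142, 141, 139, 138, 142, 137, 136, 136, 137, 142, 136, 144, 140, 148, 143, 141, 143, 142, 143, 145, 138, 119, 125, 126, 162, 182, 184, 182, 182, 183, 183, 184, 182, 182, 186, 185, 187, 184, 184, 186, 188, 184, 184, 191, 185, 190, 186, 186, 185, 187, 187, 187, 188, 188, 187, 187, 188, 188, 188, 186, 186, 190, 185, 187, 192, 188, 189, 188, 186, 189, 188, 188, 188, 184, 189, 187, 188, 188, 189, 189, 189, 189, 187, 188, 189, 185, 186, 188, 188, 187, 189, 185, 190, 186, 186, 189, 187, 187, 188, 189, 189, 190, 187, 194, 189, 190, 184, 191, 184, 187, 185, 182, 184, 187, 185, 188, 184, 187, 183, 182, 183, 188, 186, 186, 186, 187, 188, 188, 187, 189, 186, 144, 72, 31, 17, 26, 23, 23, 22, 21, 23, 25, 20, 24, 21, 16, 8, 12, 9, 20, 78, 151, 186, 189, 188, 185, 186, 188, 188, 187, 192, 187, 189, 190, 190, 187, 192, 188, 188, 187, 188, 191, 188, 189, 185, 190, 188, 190, 153, 142, 144, 143, 149, 146, 151, 147, 152, 144, 146, 148, 143, 148, 147, 147, 149, 150, 144, 148, 147, 152, 144, 122, 176, 174, 175, 180, 174, 175, 175, 175, 172]
row225 tab [189, 188, 188, 185, 189, 187, 186, 188, 190, 187, 187, 186, 189, 186, 185, 186, 187, 189, 185, 188, 188, 185, 188, 184, 187, 150, 75, 37, 26, 23, 30, 26, 25, 27, 32, 30, 22, 24, 27, 21, 16, 11, 11, 18, 52, 143, 186, 186, 184, 186, 184, 184, 182, 187, 183, 181, 185, 183, 186, 182]
```

View pics/c2.png

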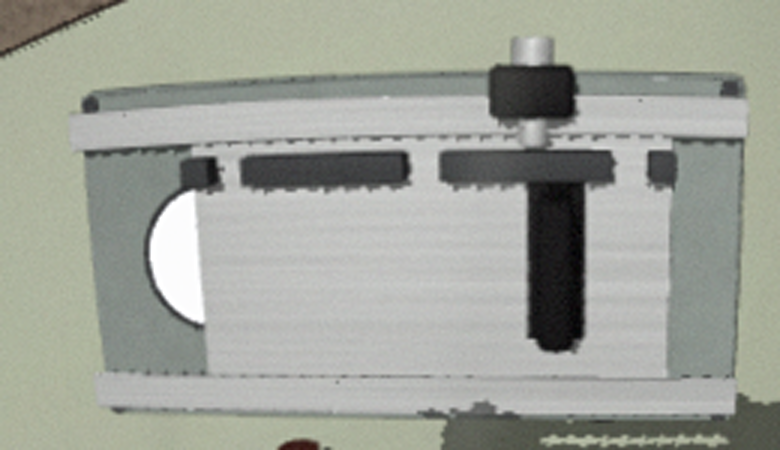

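The crop shows the full base: plate edge at crop x≈200, tab 528–585 with its top face on the left part, housing (533,92), and the strip notches with the plunger between the first two.

Run:
```python
from h import *
s=get_state();im=cv2.imread('pics/w2.png');g=im.max(2).astype(int)
c=lambda x,y:(x/3+90-.33,y/3+95-.33)
w=lambda px,z:wray(px,z,s)
A=dict(dL1=w((123,205),.045),dL2=w(c(87,155),.045),dR1=w(c(736,370),.045),dR2=w(c(742,145),.045),
 TL=w(c(72,114),.055),TR=w(c(747,98),.055),BR=w(c(735,412),.055),BL=w(c(98,405),.055))
for k,v in A.items():print(k,v.round(4))
W=np.array([A[k] for k in('TL','TR','BR','BL')])[:,:2]
L=np.array([(.057,.09),(.057,-.16),(-.057,-.16),(-.057,.09)])
rot,_=R.align_vectors(np.c_[W-W.mean(0),np.zeros(4)],np.c_[L-L.mean(0),np.zeros(4)])
M=rot.as_matrix()[:2,:2];o=W.mean(0)-M@L.mean(0);f=lambda p:(M.T@(p[:2]-o)).round(4)
print('yaw',np.arctan2(M[1,0],M[0,0]),'o',o,(W-(L@M.T+o)).round(4).tolist())
for k in('dL1','dL2','dR1','dR2'):print(k,f(A[k]))
print('port left',f(w(c(148,255),.045)),'plate edge',f(w((157.5,205),.051)),f(w((312,205),.051)))
print('tab top',f(w((266,190),.085)),f(w((279.5,190),.085)),'tab base right',f(w((284.5,190),.055)),'near end',f(w(c(556,350),.085)),f(w(c(556,350),.055)))
print('housing',f(w((273.4,125.8),.069)))
```

```text
dL1 [ 0.4191 -0.0543  0.045 ]
dL2 [ 0.4855 -0.0737  0.045 ]
dR1 [ 0.3414 -0.2879  0.045 ]
dR2 [ 0.4214 -0.3082  0.045 ]
TL [ 0.5012 -0.0779  0.055 ]
TR [ 0.4378 -0.3121  0.055 ]
BR [ 0.3293 -0.2834  0.055 ]
BL [ 0.3928 -0.0473  0.055 ]
yaw -0.2642251247610363 o [ 0.42443187 -0.14637917] [[-0.0017, -0.0035], [0.0001, 0.0036], [0.0017, 0.0026], [-0.0001, -0.0026]]
dL1 [-0.0292  0.0875]
dL2 [0.0399 0.0861]
dR1 [-0.0432 -0.1583]
dR2 [ 0.0393 -0.157 ]
port left [0.0007 0.0627] plate edge [-0.0275  0.0396] [-0.0268 -0.1315]
tab top [-0.0031 -0.0841] [-0.003  -0.0969] tab base right [-0.0097 -0.102 ] near end [-0.0241 -0.0927] [-0.0329 -0.0921]
housing [ 0.0569 -0.0907]
```

```bash
python3 -m inch '{"gripper":[0,0,0,0,0,0,0,0],"xyz":[[0.011,-0.003,0.02],[0,0,0.025],[0,0,0.03],[0,0,0.03],[0,0,0.025],[0,0,0.02],[0,0,0.01],[0,0,0]],"spin":[-0.006,0,0,0,0,0,0,0]}' 20
python3 -c "
from h import *
go([.4006,-.2342,.056],-.2642+np.pi/2)"
```

```text
time_s: 1.85
tcp_pos: [0.394, -0.2424, 0.0616]
ee_rot: [0.992, -0.129, -0.001, -0.0]
ft_force: [0.1, -0.2, -0.1]
grip_width: 0.0879
grip_force: 0.0
t 1.85 tcp [ 0.394  -0.2424  0.0616] toolx [ 0.967 -0.256 -0.003] tooly [-0.256 -0.967 -0.   ] shift [ 0.0043 -0.0096  0.0056] spin 0.0051 q [ 0.57  0.37 -0.15  2.13  0.09  0.65 -1.47]
```

```bash
python3 -m inch '{"gripper":[0,0,0,0,0,120,180,200],"xyz":[[0.004,-0.004,0],[0,-0.003,0.003],[0,-0.003,0.003],[0,0,0],[0,0,0],[0,0,0],[0,0,0],[0,0,0]],"spin":[0.005,0,0,0,0,0,0,0]}' 20
python3 -c "
from h import *
go([.4006,-.2342,.056],-.2642+np.pi/2)"
```

```text
time_s: 2.65
tcp_pos: [0.4014, -0.2339, 0.0567]
ee_rot: [0.991, -0.132, 0.0, 0.0]
ft_force: [0.6, 0.3, 0.1]
grip_width: 0.0676
grip_force: 0.0
t 2.65 tcp [ 0.4014 -0.2339  0.0567] toolx [ 0.965 -0.261  0.   ] tooly [-0.261 -0.965  0.   ] shift [-0.0007  0.0005  0.0007] spin -0.0001 q [ 0.55  0.38 -0.15  2.13  0.09  0.64 -1.5 ]
```

Well aligned; now close on the tab.

```bash
python3 -m inch '{"gripper":[255,255,255,255,255,255,255,255],"xyz":[[0,0,0],[0,0,0],[0,0,0],[0,0,0],[0,0,0],[0,0,0],[0,0,0],[0,0,0]],"spin":[0,0,0,0,0,0,0,0]}' 20
python3 -m inch '{"gripper":[255,255,255,255,255,255,255,255],"xyz":[[0,0,0],[0,0,0],[0,0,0],[0,0,0],[0,0,0],[0,0,0],[0,0,0],[0,0,0]],"spin":[0,0,0,0,0,0,0,0]}' 20
python3 -c "
from h import *
s=get_state();print(s['ft_force'])
go([.4006-.261*.035,-.2342-.965*.035,.056],-.2642+np.pi/2)"
```

```text
time_s: 3.45
tcp_pos: [0.4015, -0.2335, 0.0566]
ee_rot: [0.991, -0.132, 0.0, -0.0]
ft_force: [0.9, 1.7, 0.4]
grip_width: 0.0121
grip_force: 20.0
time_s: 4.25
tcp_pos: [0.4015, -0.2336, 0.0566]
ee_rot: [0.991, -0.132, 0.0, -0.0]
ft_force: [1.7, 3.5, -0.0]
grip_width: 0.0119
grip_force: 20.0
[ 1.71744267  3.48710113 -0.01526486]
t 4.25 tcp [ 0.4015 -0.2336  0.0566] toolx [ 0.965 -0.261  0.   ] tooly [-0.261 -0.965 -0.   ] shift [-0.0007  0.0358  0.0006] spin 0.0001 q [ 0.54  0.38 -0.15  2.13  0.09  0.64 -1.5 ]
```

```bash
python3 -m inch '{"gripper":[255,255,255,255,255,255,255,255],"xyz":[[0,0.006,0],[0,0.006,0],[0,0.006,0],[0,0.006,0],[0,0.006,0],[0,0.004,0],[0,0,0],[0,0,0]],"spin":[0,0,0,0,0,0,0,0]}' 20
python3 - <<'E'
from h import *
s=get_state();print(s['ft_force'],s['torque'],s['tcp_pos'],s['ee_rot'])
im=camera('wrist')[:,:,::-1].copy();cv2.imwrite('pics/w3.png',im)
cv2.imwrite('pics/c3.png',cv2.resize(im[60:330,60:460],None,fx=2,fy=2,interpolation=cv2.INTER_CUBIC))
E
```

```text
time_s: 5.05
tcp_pos: [0.392, -0.2678, 0.0567]
ee_rot: [0.991, -0.132, -0.0, 0.001]
ft_force: [-2.4, -3.1, 0.6]
grip_width: 0.0122
grip_force: 20.0
[-2.35547303 -3.11275629  0.64988971] [-0.61571459  0.39081465 -0.20398886] [ 0.39198305 -0.26784054  0.05667225] [ 9.91207286e-01 -1.32316557e-01 -1.37473791e-04  6.53173091e-04]
```

View pics/c3.png

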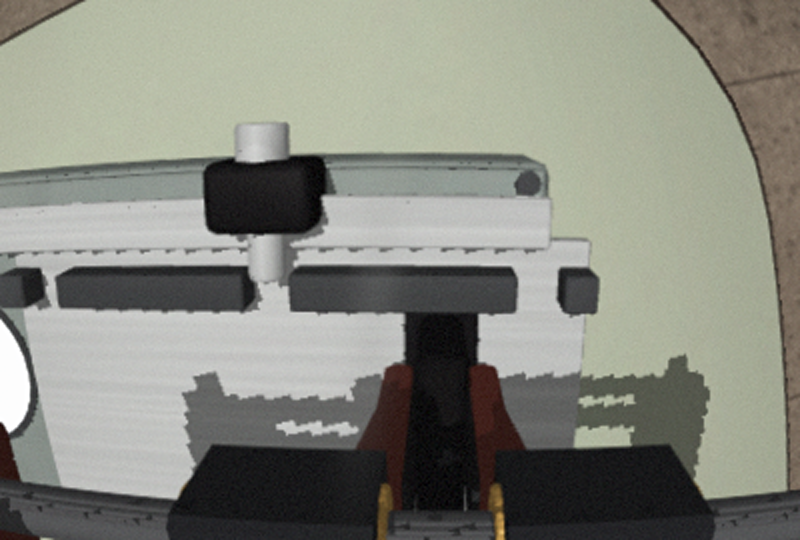

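The wrist crop shows the plunger (267,255) already in the middle notch (gap 250–290). The port bezel is clear of the plate edge. The force says the detent is drawing further open, so nudge 2 mm and read it.

```bash
python3 -m inch '{"gripper":[255,255,255,255,255,255,255,255],"xyz":[[0,0.001,0],[0,0.001,0],[0,0,0],[0,0,0],[0,0,0],[0,0,0],[0,0,0],[0,0,0]],"spin":[0,0,0,0,0,0,0,0]}' 20
python3 -m inch '{"gripper":[200,150,100,100,50,50,0,0],"xyz":[[0,0,0],[0,0,0],[0,0,0],[0,0,0],[0,0,0],[0,0,0],[0,0,0],[0,0,0]],"spin":[0,0,0,0,0,0,0,0]}' 20
python3 -c "
from h import *
import json
s=get_state();print(s['tcp_pos'],s['ee_rot'])
im=camera('wrist')[:,:,::-1].copy();cv2.imwrite('pics/w4.png',im)"
```

```text
time_s: 5.9
tcp_pos: [0.3919, -0.2681, 0.0566]
ee_rot: [0.991, -0.132, -0.0, -0.0]
ft_force: [-1.0, 3.2, 3.5]
grip_width: 0.012
grip_force: 20.0
time_s: 6.7
tcp_pos: [0.392, -0.2685, 0.0566]
ee_rot: [0.991, -0.132, -0.0, 0.0]
ft_force: [1.0, 0.2, 0.2]
grip_width: 0.0718
grip_force: 0.0
[ 0.39203453 -0.26854141  0.05663431] [ 9.91289819e-01 -1.31698501e-01 -1.93708742e-06  2.63808711e-07]
```

```bash
python3 -m inch '{"gripper":[0,0,0,0,0,0,0,0],"xyz":[[0,0,0],[0,0,-0.01],[0,0,-0.03],[0,0,-0.035],[0,0,-0.035],[0,0,-0.035],[0,0,-0.025],[0,0,-0.01]],"spin":[0,0,0,0,0,0,0,0]}' 20
python3 -m inch '{"gripper":[0,0,0,0,0,0,0,0],"xyz":[[0,-0.03,0],[0,-0.04,0],[0,-0.04,0],[0,-0.03,0],[0,-0.02,0],[0,0,0],[0,0,0],[0,0,0]],"spin":[0,0,0,0,0,0,0,0]}' 20
python3 - <<'E'
from h import *
s=get_state();print(s['tcp_pos'],s['ee_rot'],s['qd'].round(3))
im=camera('wrist')[:,:,::-1].copy();cv2.imwrite('pics/w5.png',im)
sub=np.zeros(im.shape[:2],bool);sub[90:260,60:420]=1
print(blob((im.min(2)>=240)&sub),blob((im.max(2)<45)&sub))
cv2.imwrite('pics/c5.png',cv2.resize(im[90:270,100:480],None,fx=2,fy=2,interpolation=cv2.INTER_CUBIC))
E
```

```text
time_s: 7.55
tcp_pos: [0.393, -0.2691, 0.2399]
ee_rot: [0.991, -0.132, 0.002, 0.001]
ft_force: [-0.1, -0.6, -0.4]
grip_width: 0.0878
grip_force: 0.0
time_s: 8.35
tcp_pos: [0.4333, -0.1152, 0.2363]
ee_rot: [0.991, -0.132, -0.0, 0.0]
ft_force: [-0.8, -1.0, 0.2]
grip_width: 0.0878
grip_force: 0.0
[ 0.43330769 -0.11522895  0.23632194] [ 9.91187545e-01 -1.32465407e-01 -3.75444420e-04  1.58410369e-04] [ 0.006 -0.     0.001 -0.003 -0.002  0.    -0.003]
[(1637, [273.8, 185.7], [251, 163, 46, 46])] [(491, [414.3, 192.0], [407, 167, 13, 49]), (431, [385.7, 138.0], [371, 130, 29, 17]), (133, [195.0, 253.8], [186, 245, 15, 15]), (132, [364.2, 253.5], [359, 244, 14, 16])]
```

View pics/c5.png

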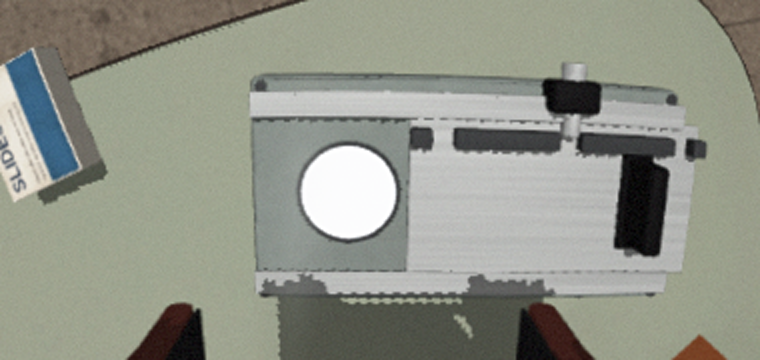

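The crop shows the plunger seated in the middle notch, the first port fully uncovered (centre 349,192) with a gap to the plate edge (408), and the second port still covered. Next is the bottle.

```bash
python3 -c "
from h import *
s=get_state();print('port',wray((273.8,185.7),.045,s), 'edge',wray((100+408/2,186),.051,s),s['q'].round(2))"
python3 -m inch '{"gripper":[0,0,0,0,0,0,0,0],"xyz":[[0,0,0],[0,0,0],[0,0,0],[0,0,0],[0,0,0],[0,0,0],[0,0,0],[0,0,0]],"spin":[-0.142,-0.142,-0.142,-0.142,-0.142,-0.142,-0.142,-0.142]}' 20
python3 -m inch '{"gripper":[0,0,0,0,0,0,0,0],"xyz":[[0,0,0],[0,0,0],[0,0,0],[0,0,0],[0,0,0],[0,0,0],[0,0,0],[0,0,0]],"spin":[-0.142,-0.142,-0.142,-0.142,-0.142,-0.142,-0.142,-0.142]}' 20
python3 -c "
from h import *
go([.349,.285,.236],np.radians(25))"
```

```text
port [ 0.4369151  -0.10926486  0.045     ] edge [ 0.42918241 -0.14147308  0.051     ] [ 0.42  0.11 -0.29  1.97  0.04  1.07 -1.72]
time_s: 9.2
tcp_pos: [0.4335, -0.1152, 0.2365]
ee_rot: [0.906, 0.424, -0.0, 0.0]
ft_force: [-0.7, 0.6, -0.5]
grip_width: 0.0879
grip_force: 0.0
time_s: 10.0
tcp_pos: [0.4335, -0.1152, 0.2365]
ee_rot: [0.535, 0.845, -0.0, -0.0]
ft_force: [0.8, 0.5, -0.4]
grip_width: 0.0877
grip_force: 0.0
t 10.0 tcp [ 0.4335 -0.1152  0.2365] toolx [-0.427  0.904 -0.   ] tooly [ 0.904  0.427 -0.   ] shift [0.398  0.0944 0.0005] spin 0.0045 q [ 0.59  0.13 -0.48  1.96  0.07  1.07  0.53]
```

```bash
python3 -m inch '{"gripper":[0,0,0,0,0,0,0,0],"xyz":[[0.03,0.01,0],[0.046,0.012,0],[0.046,0.012,0],[0.046,0.012,0],[0.046,0.012,0],[0.046,0.012,0],[0.03,0.012,0],[0.01,0.01,0]],"spin":[0,0,0,0,0,0,0,0]}' 20
python3 -m inch '{"gripper":[0,0,0,0,0,0,0,0],"xyz":[[0,0,0],[0,0,0],[0,0,0],[0,0,0],[0,0,0],[0,0,0],[0,0,0],[0,0,0]],"spin":[0,0,0,0,0,0,0,0]}' 20
python3 - <<'E'
from h import *
s=get_state();go([.349,.285,.236],np.radians(25))
im=camera('wrist')[:,:,::-1].copy();cv2.imwrite('pics/w6.png',im)
h=cv2.cvtColor(im,cv2.COLOR_BGR2HSV)
b=blob((h[...,0]>100)&(h[...,0]<130)&(h[...,1]>120)&(h[...,2]>40))
for x in b:print(x,wray(x[1],.1,s))
y=blob((h[...,0]>18)&(h[...,0]<32)&(h[...,1]>150))
for x in y[:2]:print('y',x,wray(x[1],.1,s))
E
```

```text
time_s: 10.8
tcp_pos: [0.3895, 0.1992, 0.2369]
ee_rot: [0.536, 0.844, 0.0, 0.0]
ft_force: [1.2, -1.2, -0.3]
grip_width: 0.0879
grip_force: 0.0
time_s: 11.6
tcp_pos: [0.3902, 0.1966, 0.2367]
ee_rot: [0.537, 0.844, 0.0, 0.0]
ft_force: [0.8, -0.3, 0.5]
grip_width: 0.0879
grip_force: 0.0
t 11.6 tcp [0.3902 0.1966 0.2367] toolx [-0.423  0.906 -0.   ] tooly [0.906 0.423 0.   ] shift [0.0976 0.     0.0007] spin 0.0006 q [ 0.15  0.14 -0.78  1.97  0.11  1.08 -0.25]
(1335, [283.8, 94.8], [263, 75, 42, 41]) [0.35254235 0.28625453 0.1       ]
(175, [475.2, 37.3], [460, 26, 29, 19]) [0.49881858 0.43934625 0.1       ]
(127, [315.6, 311.8], [305, 307, 28, 8]) [0.48002134 0.09788691 0.1       ]
(111, [432.4, 8.6], [427, 0, 14, 19]) [0.44379901 0.43772082 0.1       ]
y (1414, [282.5, 14.6], [259, 0, 51, 38]) [0.31892064 0.35541729 0.1       ]
y (59, [116.8, 340.5], [108, 335, 18, 12]) [ 0.27898076 -0.06106114  0.1       ]
```

View pics/w6.png

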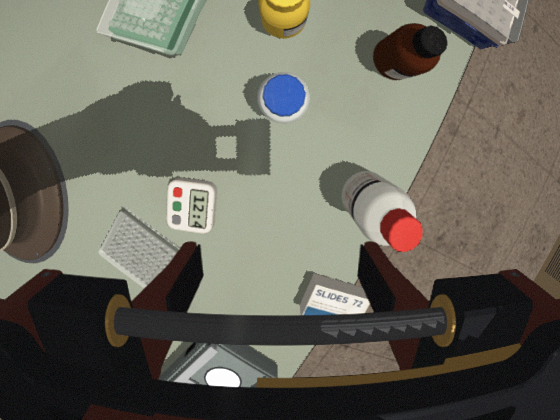

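The wrist view shows the target's blue cap at (284,95), yellow at (284,10), amber at (410,50) and wash at (385,210). The finger line (image horizontal) is clear on both sides of the target.

```bash
python3 -m inch '{"gripper":[0,0,0,0,0,0,0,0],"xyz":[[0.02,0.002,0],[0.03,0,0],[0.03,0,0],[0.018,0,0],[0,0,0.02],[0,0,0.02],[0,0,0.01],[0,0,0]],"spin":[0,0,0,0,0,0,0,0]}' 20
python3 - <<'E'
from h import *
s=get_state();go([.351,.286,.043],np.radians(25))
for n in('wrist','scene'):
    s=get_state();im=camera(n)[:,:,::-1].copy();cv2.imwrite(f'pics/{n}7.png',im)
    h=cv2.cvtColor(im,cv2.COLOR_BGR2HSV)
    for x in blob((h[...,0]>100)&(h[...,0]<130)&(h[...,1]>120)&(h[...,2]>40))[:2]: print(n,x,wray(x[1],.1,s) if n=='wrist' else ray(n,x[1],.0915))
E
```

```text
time_s: 12.45
tcp_pos: [0.3499, 0.2857, 0.1856]
ee_rot: [0.537, 0.844, -0.001, -0.001]
ft_force: [0.5, -0.6, 0.2]
grip_width: 0.0879
grip_force: 0.0
t 12.45 tcp [0.3499 0.2857 0.1856] toolx [-0.423  0.906 -0.   ] tooly [ 0.906  0.423 -0.003] shift [-0.0002  0.0014  0.1426] spin 0.0009 q [-0.06  0.26 -0.83  2.    0.23  0.98 -0.57]
wrist (1834, [283.0, 212.0], [260, 188, 47, 49]) [0.35121558 0.28884564 0.1       ]
wrist (166, [455.7, 74.6], [448, 58, 20, 31]) [0.43022888 0.45602627 0.1       ]
scene (266, [219.0, 237.6], [210, 230, 19, 16]) [0.35136955 0.28693713 0.0915    ]
scene (63, [269.4, 207.0], [259, 202, 22, 10]) [0.42367164 0.1253433  0.0915    ]
```

```bash
python3 -m inch '{"gripper":[0,0,0,0,0,0,0,0],"xyz":[[0.001,0.002,0.01],[0,0,0.02],[0,0,0.025],[0,0,0.025],[0,0,0.025],[0,0,0.02],[0,0,0.01],[0,0,0]],"spin":[0,0,0,0,0,0,0,0]}' 20
python3 -c "
from h import *
go([.3513,.288,.043],np.radians(25))"
```

```text
time_s: 13.35
tcp_pos: [0.3515, 0.2878, 0.0508]
ee_rot: [0.537, 0.844, -0.001, -0.0]
ft_force: [0.2, -0.0, 0.6]
grip_width: 0.088
grip_force: 0.0
t 13.35 tcp [0.3515 0.2878 0.0508] toolx [-0.423  0.906 -0.   ] tooly [ 0.906  0.423 -0.002] shift [ 0.0003 -0.0001  0.0078] spin 0.0009 q [-0.22  0.47 -0.7   2.13  0.47  0.71 -0.8 ]
```

```bash
python3 -m inch '{"gripper":[0,0,0,60,90,120,150,180],"xyz":[[0,0,0.004],[0,0,0.004],[0,0,0],[0,0,0],[0,0,0],[0,0,0],[0,0,0],[0,0,0]],"spin":[0,0,0,0,0,0,0,0]}' 20
python3 -m inch '{"gripper":[255,255,255,255,255,255,255,255],"xyz":[[0,0,0],[0,0,0],[0,0,0],[0,0,0],[0,0,0],[0,0,0],[0,0,0],[0,0,0]],"spin":[0,0,0,0,0,0,0,0]}' 20
python3 -c "
from h import *
go([.3513,.288,.043],np.radians(25))"
```

```text
time_s: 14.15
tcp_pos: [0.352, 0.288, 0.0437]
ee_rot: [0.537, 0.844, 0.0, 0.0]
ft_force: [-0.8, -0.7, 1.8]
grip_width: 0.0537
grip_force: 20.0
time_s: 14.95
tcp_pos: [0.3519, 0.288, 0.0437]
ee_rot: [0.537, 0.844, -0.0, 0.0]
ft_force: [-0.3, -1.2, 3.7]
grip_width: 0.0537
grip_force: 20.0
t 14.95 tcp [0.3519 0.288  0.0437] toolx [-0.423  0.906 -0.   ] tooly [0.906 0.423 0.   ] shift [ 0.0002 -0.0006  0.0007] spin 0.0007 q [-0.23  0.48 -0.69  2.13  0.48  0.69 -0.81]
```

```bash
python3 -m inch '{"gripper":[255,255,255,255,255,255,255,255],"xyz":[[0,0,-0.01],[0,0,-0.025],[0,0,-0.03],[0,0,-0.03],[0,0,-0.03],[0,0,-0.025],[0,0,-0.01],[0,0,0]],"spin":[0,0,0,0,0,0,0,0]}' 20
python3 -m inch '{"gripper":[255,255,255,255,255,255,255,255],"xyz":[[-0.02,-0.005,0],[-0.035,-0.008,0],[-0.04,-0.01,0],[-0.04,-0.01,0],[-0.04,-0.01,0],[-0.04,-0.01,0],[-0.04,-0.01,0],[-0.04,-0.01,0]],"spin":[0,0,0,0,0,0,0,0]}' 20
python3 -c "
from h import *
go([.4365,-.109,.2],np.radians(25))"
```

```text
time_s: 15.75
tcp_pos: [0.3525, 0.2883, 0.2047]
ee_rot: [0.537, 0.843, 0.001, 0.001]
ft_force: [0.4, -0.7, -1.5]
grip_width: 0.054
grip_force: 20.0
time_s: 16.55
tcp_pos: [0.4097, -0.012, 0.2023]
ee_rot: [0.537, 0.844, -0.001, -0.001]
ft_force: [1.6, 0.4, -1.3]
grip_width: 0.0536
grip_force: 20.0
t 16.55 tcp [ 0.4097 -0.012   0.2023] toolx [-0.423  0.906  0.001] tooly [ 0.906  0.423 -0.002] shift [-0.0992 -0.0168  0.0022] spin 0.0007 q [ 0.51  0.11 -0.63  2.07  0.08  0.98  0.27]
```

```bash
python3 -m inch '{"gripper":[255,255,255,255,255,255,255,255],"xyz":[[-0.03,-0.005,0],[-0.03,-0.005,0],[-0.02,-0.004,0],[-0.01,-0.002,0],[0,0,0],[0,0,0],[0,0,0],[0,0,0]],"spin":[0,0,0,0,0,0,0,0]}' 20
python3 - <<'E'
from h import *
s=get_state();go([.4365,-.109,.0892],np.radians(25))
im=camera('wrist')[:,:,::-1].copy();cv2.imwrite('pics/w8.png',im)
h=cv2.cvtColor(im,cv2.COLOR_BGR2HSV)
zc=s['tcp_pos'][2]-.0437+.1
for x in blob((h[...,0]>100)&(h[...,0]<130)&(h[...,1]>120)&(h[...,2]>40))[:2]: print(x,wray(x[1],zc,s),'tcp',s['tcp_pos'])
E
```

```text
time_s: 17.35
tcp_pos: [0.4341, -0.0975, 0.2036]
ee_rot: [0.536, 0.844, -0.0, 0.0]
ft_force: [-0.5, 0.3, -1.9]
grip_width: 0.0538
grip_force: 20.0
t 17.35 tcp [ 0.4341 -0.0975  0.2036] toolx [-0.425  0.905 -0.   ] tooly [ 0.905  0.425 -0.   ] shift [-0.0115 -0.0028  0.1144] spin 0.0023 q [ 0.61  0.17 -0.55  2.01  0.1   1.    0.45]
(4011, [280.1, 292.0], [234, 263, 95, 53]) [ 0.42851832 -0.0852015   0.25994936] tcp [ 0.43412809 -0.09745219  0.20364936]
(1109, [422.8, 101.5], [391, 80, 65, 45]) [ 0.44257341 -0.00080249  0.25994936] tcp [ 0.43412809 -0.09745219  0.20364936]
```

View pics/w8.png

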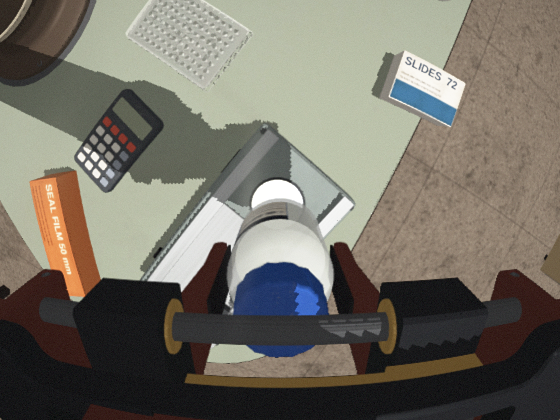

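The view shows the bottle held upright between the fingers (cap at 280,300) just over the port (277,195), and nothing in the way. Line up and lower.

```bash
python3 -m inch '{"gripper":[255,255,255,255,255,255,255,255],"xyz":[[-0.006,-0.003,0],[-0.006,0,0.015],[0,0,0.02],[0,0,0.02],[0,0,0.02],[0,0,0.015],[0,0,0.005],[0,0,0]],"spin":[0,0,0,0,0,0,0,0]}' 20
python3 -m inch '{"gripper":[255,255,255,255,255,255,255,255],"xyz":[[0,0,0],[0,0,0],[0,0,0],[0,0,0],[0,0,0],[0,0,0],[0,0,0],[0,0,0]],"spin":[0,0,0,0,0,0,0,0]}' 20
python3 -c "
from h import *
go([.4367,-.1095,.0888],np.radians(25))"
```

```text
time_s: 18.2
tcp_pos: [0.4363, -0.1107, 0.1083]
ee_rot: [0.537, 0.844, -0.0, -0.001]
ft_force: [-0.3, -0.4, -0.8]
grip_width: 0.0535
grip_force: 20.0
time_s: 19.0
tcp_pos: [0.4366, -0.1106, 0.1086]
ee_rot: [0.537, 0.844, 0.0, 0.0]
ft_force: [0.3, 0.9, -2.0]
grip_width: 0.0539
grip_force: 20.0
t 19.0 tcp [ 0.4366 -0.1106  0.1086] toolx [-0.423  0.906 -0.   ] tooly [0.906 0.423 0.   ] shift [0.001  0.0005 0.0198] spin 0.0007 q [ 0.58  0.31 -0.51  2.1   0.21  0.78  0.37]
```

```bash
python3 -m inch '{"gripper":[255,255,255,255,255,255,255,255],"xyz":[[0.001,0,0.003],[0,0,0.004],[0,0,0.004],[0,0,0.003],[0,0,0.002],[0,0,0.001],[0,0,0],[0,0,0]],"spin":[0,0,0,0,0,0,0,0]}' 20
python3 -m inch '{"gripper":[255,255,255,255,255,255,255,255],"xyz":[[0,0,0.001],[0,0,0.001],[0,0,0],[0,0,0],[0,0,0],[0,0,0],[0,0,0],[0,0,0]],"spin":[0,0,0,0,0,0,0,0]}' 20
python3 -c "
from h import *
go([.4367,-.1095,.0888],np.radians(25))"
```

```text
time_s: 19.8
tcp_pos: [0.4363, -0.1097, 0.0917]
ee_rot: [0.537, 0.844, 0.0, 0.0]
ft_force: [0.2, 0.8, -2.2]
grip_width: 0.0538
grip_force: 20.0
time_s: 20.6
tcp_pos: [0.4362, -0.1097, 0.0897]
ee_rot: [0.537, 0.844, 0.0, 0.0]
ft_force: [0.2, 0.7, -1.3]
grip_width: 0.0539
grip_force: 20.0
t 20.6 tcp [ 0.4362 -0.1097  0.0897] toolx [-0.423  0.906 -0.   ] tooly [0.906 0.423 0.   ] shift [-0.      0.0005  0.0009] spin 0.0007 q [ 0.56  0.34 -0.5   2.12  0.24  0.74  0.34]
```

```bash
python3 -m inch '{"gripper":[255,255,255,255,255,255,255,255],"xyz":[[0,0,0.0005],[0,0,0.0005],[0,0,0],[0,0,0],[0,0,0],[0,0,0],[0,0,0],[0,0,0]],"spin":[0,0,0,0,0,0,0,0]}' 20
python3 -m inch '{"gripper":[255,255,255,255,255,255,255,255],"xyz":[[0,0,0.0005],[0,0,0],[0,0,0],[0,0,0],[0,0,0],[0,0,0],[0,0,0],[0,0,0]],"spin":[0,0,0,0,0,0,0,0]}' 20
```

```text
time_s: 21.4
tcp_pos: [0.4362, -0.1097, 0.0887]
ee_rot: [0.537, 0.844, -0.0, 0.0]
ft_force: [-1.2, 0.1, 1.4]
grip_width: 0.0537
grip_force: 20.0
time_s: 22.2
tcp_pos: [0.4362, -0.1097, 0.0886]
ee_rot: [0.537, 0.844, -0.0, 0.0]
ft_force: [-3.2, 0.4, 9.5]
grip_width: 0.0537
grip_force: 20.0
```

Contact is made (force +9.5 N up). Release slowly and rise.

```bash
python3 -m inch '{"gripper":[95,90,85,80,70,50,20,0],"xyz":[[0,0,-0.0003],[0,0,0],[0,0,0],[0,0,0],[0,0,0],[0,0,0],[0,0,0],[0,0,0]],"spin":[0,0,0,0,0,0,0,0]}' 10
python3 -m inch '{"gripper":[0,0,0,0,0,0,0,0],"xyz":[[0,0,0],[0,0,0],[0,0,0],[0,0,0],[0,0,0],[0,0,0],[0,0,0],[0,0,0]],"spin":[0,0,0,0,0,0,0,0]}' 10
```

```text
time_s: 23.0
tcp_pos: [0.4362, -0.1097, 0.0884]
ee_rot: [0.537, 0.844, -0.0, 0.0]
ft_force: [-0.7, -0.7, -1.2]
grip_width: 0.0829
grip_force: 0.0
time_s: 23.8
tcp_pos: [0.4362, -0.1097, 0.0884]
ee_rot: [0.537, 0.844, -0.0, -0.0]
ft_force: [0.0, 0.1, 0.2]
grip_width: 0.088
grip_force: 0.0
```

```bash
python3 -m inch '{"gripper":[0,0,0,0,0,0,0,0],"xyz":[[0,0,-0.005],[0,0,-0.015],[0,0,-0.025],[0,0,-0.03],[0,0,-0.03],[0,0,-0.03],[0,0,-0.02],[0,0,-0.01]],"spin":[0,0,0,0,0,0,0,0]}' 10
python3 -m inch '{"gripper":[0,0,0,0,0,0,0,0],"xyz":[[-0.02,0,0],[-0.03,0,0],[-0.03,0,0],[-0.02,0,0],[-0.01,0,0],[0,0,0],[0,0,0],[0,0,0]],"spin":[0,0,0,0,0,0,0,0]}' 10
python3 - <<'E'
from h import *
s=get_state();im=camera('wrist')[:,:,::-1].copy();cv2.imwrite('pics/w9.png',im)
print(s['tcp_pos'],s['q'].round(2))
for n,im in(('wrist',im),('scene',camera('scene')[:,:,::-1].copy()),('top',camera('top')[:,:,::-1].copy())):
    cv2.imwrite(f'pics/{n}9.png',im);h=cv2.cvtColor(im,cv2.COLOR_BGR2HSV)
    for x in blob((h[...,0]>100)&(h[...,0]<130)&(h[...,1]>120)&(h[...,2]>40))[:3]:print(n,x,wray(x[1],.145,s) if n=='wrist' else ray(n,x[1],.145))
a=cv2.imread('pics/wrist9.png')[0:260,150:500];b=cv2.imread('pics/scene9.png')[120:300,250:450]
b=cv2.resize(b,(289*1,260));cv2.imwrite('pics/f.png',np.hstack([a,b]))
E
```

```text
time_s: 24.6
tcp_pos: [0.4369, -0.1097, 0.2556]
ee_rot: [0.537, 0.844, 0.0, 0.001]
ft_force: [-0.0, -0.1, -0.8]
grip_width: 0.0876
grip_force: 0.0
time_s: 25.4
tcp_pos: [0.4825, -0.2083, 0.2533]
ee_rot: [0.536, 0.844, 0.0, -0.0]
ft_force: [-0.1, 0.6, 1.1]
grip_width: 0.0877
grip_force: 0.0
[ 0.48249512 -0.20825221  0.25334076] [ 0.71  0.25 -0.48  1.77  0.13  1.15  0.63]
wrist (1649, [279.7, 81.0], [257, 59, 47, 46]) [ 0.43716977 -0.11152008  0.145     ]
wrist (671, [410.6, 11.8], [379, 0, 58, 30]) [0.51054239 0.00078727 0.145     ]
scene (138, [345.0, 169.5], [338, 164, 15, 11]) [ 0.41698269 -0.09184453  0.145     ]
scene (63, [269.4, 207.0], [259, 202, 22, 10]) [0.32229904 0.18931058 0.145     ]
scene (49, [175.5, 277.3], [163, 264, 26, 31]) [0.18571873 0.43192648 0.145     ]
top (241, [384.3, 176.4], [376, 168, 18, 18]) [ 0.43491267 -0.10969666  0.145     ]
top (1, [299.0, 151.0], [299, 151, 1, 1]) [0.49371273 0.06279796 0.145     ]
```

View pics/f.png

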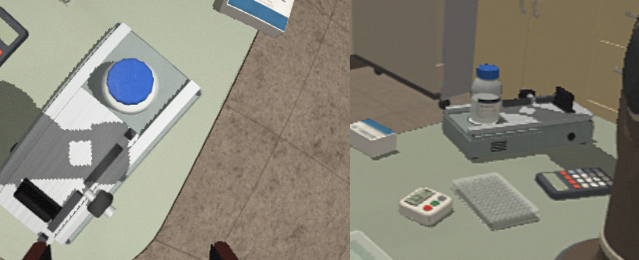

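The final views show the bottle upright on the port (cap at 130,83) and clear of the plate edge, with the plunger in its notch and the gripper clear. Cap and port centres agree within about 2 mm.

```bash
python3 -c "
from bench import *
print(sign_off())"
```

```text
the job is handed in; nothing more can be done
None
```

The shutter is in its 0.070 stop, with only the first port uncovered. The blue-cap bottle stands upright on that port, centred within about 2 mm by camera. I didn't touch the other bottles, and the job was handed in at about 25.6 s; no verdict came back.

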